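# Gauge a specimen tray with the flip stop on the examination stage

### The arm

A 7-joint arm with a two-finger parallel gripper is mounted at the origin on the work surface. World frame = base frame: x ahead of the robot, y to its left, z up, the work surface at z = 0. Lengths are in m, angles in rad, forces in N, time in s.
With the tool pointing down it reaches from about 0.425 to 0.875 m from the base axis. Payload 4.7 kg.
Tool frame: the origin (TCP) lies on the centre line of the jaws, within the pads' length; the fingertips stand 14 mm ahead of it and the grasp point (between the pads) lies 5 mm behind it; z points along the fingers, y is the direction in which the jaws open and shut (so a half turn about z gives the same grasp; the last joint's range is limited). The gripper opens to 87 mm and grips with 3 to 60 N. Pads are 19 mm wide; open, the fingers measure 117 mm over their backs; the gripper's body (75 mm by 190 mm) begins 51 mm behind the grasp point.
Start: joints at [1.331, 0.321, -0.07, 1.45, 0.023, 1.371, -0.057], TCP at [0.163, -0.629, 0.237] pointing down, gripper open.
Joint ranges: [-2.86, 2.86], [-0.3, 2.09], [-1.38, 1.24], [0.06, 2.45], [-1.56, 4.7], [0.09, 2.05], [-2.69, 2.69]. Speed limits (rad/s): [2.57, 2.57, 3.14, 3.14, 3.14, 3.14, 3.14].

### API

Orientations are given as a rotation vector (axis times angle).
In Python, from bench import ctrl gives the robot as it stands. The module is installed in compiled form; this text tells all that it offers.
- The arm moves only by the tool step_arm, never from a script. Its argument "plan" is a list of rows, each a list of 3 entries, a list of its own where there are three numbers: the turn, a rotation vector about the tool's x, y, z in rad, then the shift along the tool's x, y, z in m, then the closure in counts, from 0 (fully open) to 255 (shut). In form: [[[rx, ry, rz], [x, y, z], hand], ...]. A call has exactly 10 rows; each row is the pose to reach, as a shift and turn from the pose commanded when the call began, along the tool's axes at that moment; what a row does not reach only later rows make up. A row lasts 1/8 s, in which the tool goes at most 62.5 mm and 10.7 degrees, less where a joint would pass 70% of its speed; a pose out of reach is approached as far as the arm can. A call with a gripper value outside its range is refused whole. The fingers move at their own pace and stop on an object; "squeeze" is the grip in N (left out, the last holds). Time passes only in rows, so rows that repeat a pose let the fingers close, or fill a call up. It gives the time, the measured TCP pose, the force and the opening at its end, in the units of the state.
- ctrl.get_state(): the state, without advancing time (a new reading comes with each control period).
- ctrl.get_image(name): name is "scene" or "top"; returns the picture (400x640x3 uint8, red, green, blue); there is no depth.
- ctrl.calibration(name): a dict with "fov_y" (degrees; the focal length in pixels is half the picture's height over the tangent of half this angle, whatever the lens; pixels are square), "cx", "cy" (the principal point, pixels), "k1" (the pictures are not rectified: a ray, as slopes to the right and down, at radius r is drawn at 1 + k1 r^2 times it, then the intrinsics apply), "rvec" (rotation vector, rad) and "tvec" (3), from world to camera coordinates, as OpenCV has them. Camera axes: x right, y down, z forward; pixel columns grow to the right and rows downward; lengths in m; the calibration is good to about 2 mm. A picture is of the moment at which its call begins. calibration takes no time and is no camera call.
- ctrl.close_job(): hands the job in, once; it reports no verdict.
Trained networks look in the newest picture that a camera, given by its name, has taken for a name from the list of things; names that differ only in an ending like _2 or _b are one class to them, and where a whole thing is asked for, a point or a joint stands for the part that bears it (a point fixed in the world has none). Each returns a list of dicts, best first, with "score" (0 to 1); they miss things now and then, are a little off and sometimes report something else, mostly with a low value. They report only what shows in the picture. A call takes as long as a camera call. They do not tell look-alikes from the thing itself.
- ctrl.cut_out(camera, label): "pixels" (400x640 bool, what is visible of it) and "rect" ([left, top, width, height] in pixels, round what is visible of it).
The state is a dict: "time": time; "joint_positions": joint angles; "qd": joint speeds; "joint_torque": joint torques, N m; "position": TCP position; "tool_rot": TCP orientation; "ft_force": force on the tool from outside, world axes, zero at the start; "torque": the same for the moment, N m; "grip_width": opening from 0.0 (shut) to 1.0 (fully open).
Only numpy, scipy, OpenCV 4.12 (cv2) and the standard library are available. Lean on these libraries where they do the work, as an engineer would, in place of code of your own. Each camera call takes 0.05 s, during which the arm holds its last target.

### The job

Register the specimen tray on the black examination stage for its ultraviolet photograph: flip the stop fully down on the fence, then slide the tray (do not lift it) until its long side is flush against the fence and its end is up against the stop. Then flip the stop back up to stand upright, so that it throws no shadow, leaving the tray where it was gauged, and leave the jar, the loupe and the tweezers alone.

Things in the scene. Friction and masses are not known exactly. Their poses are not given: they have to be found in the camera images.
- stage: Examination stage, fixed: black plate 200 mm (its x) by 400 mm (y) by 12 mm high; origin at the centre of its underside. x points across it to the fence (away from the robot), y along the fence, z up. The aluminium fence runs along the whole far side: its face at x = +60 mm, 20 mm wide, top 34 mm above the table. Stands elsewhere each time.
- gauge_corner (a point): Where the fence face, the stage's top and the stop's gauging face (when down) meet; axes as the stage's. The gauged tray lies on its -x, +y side with its leading fence-side corner on this point. The stop is clamped at another place along the fence each time and stays put there.
- stop_hinge (a point): Middle of the flip stop's hinge pin, on top of the fence: +10, -6, +34 mm (x, y, z) from gauge_corner, same axes; the pin runs along y. Held by an aluminium saddle with two ears (27 mm over their outsides; they reach 8 mm above the pin and 8 mm either way in x); a black clamp knob behind the fence reaches 34 mm in +x, its top 6 mm below the pin.
- stop_nose (a point): Far end of the flip stop's arm, 58 mm from the pin, mid-thickness. The stop is a steel leaf 12 mm thick in y, centred on the pin. When down, its arm is level, 8 mm high (4 mm above and below the pin), reaching 58 mm to -x over the stage; the gauging foot below it, from 14 to 58 mm out, ends 1.5 mm above the stage. Turns with the leaf.
- stop_tab (a point): Top end of the stop's thumb tab, a flat steel tab rigid with the leaf, at right angles to the arm: when the stop is down it stands straight up from the pin to 50 mm above it, 12 mm wide (y), 6 mm thick (0.5 to 6.5 mm to -x of the pin), ribbed on its -x side. Push it back (+x) to raise the stop.
- leaf (a joint): Flip stop angle (rad): 0 fully down, foot over the stage. Grows as the arm's nose swings up and the tab tips back to +x: at 1.57 the arm is upright and the tab level behind the fence; 1.8 is the end of travel, fully up. The pivot is stiff: it stays at any angle where it is left; about 2 N at the tab's end or the nose turns it. Starts up (1.5 or more).
- tray_center (a point): Centre, half-way up, of the loose specimen tray: shallow open aluminium tray 80 mm (its x) by 120 mm (its y) by 12 mm high, 5 mm walls, about 180 g, a pale plate with dark fragments (all fixed) inside. Starts on the stage to the +y side of the stop, off the fence and slightly turned; its axes are roughly the stage's.
- tray_corner_lead (a point): Bottom corner of the tray at its leading end and fence side (its +x, -y corner: 40 mm in +x, 60 mm in -y of the centre); it comes to gauge_corner when the tray is gauged.
- tray_corner_trail (a point): Bottom corner of the tray at its other end, fence side (its +x, +y corner).
- jar: Bystander: small amber jar with black lid, 44 mm across, 55 mm high, standing on the table off the stage's -y end; origin at its foot.
- loupe: Bystander: black eyeglass loupe, 34 mm across, 36 mm high, beside the jar; origin at its foot.
- tweezers: Bystander: steel tweezers, 127 mm long, 8 mm high, lying on the table off the stage's +y end; origin in the middle, at table height.
Things that resemble listed ones, but are neither listed nor needed, are in the scene too. Leave any green or pink look-alike of the part that bears tray_center alone.

How it is judged:
On the way, in this order (a step that is already met when the one before it is completed fails the run):
1. the stop is flipped fully down (within 0.08 rad), the tray not yet gauged (value of joint leaf below 0.08 rad), for 0.2 s.
2. with the stop down, the tray's end is up against it and its long side flush with the fence (each within 3 mm) (value of joint leaf below 0.1 rad and x of each of tray_corner_lead, tray_corner_trail in the frame of gauge_corner above -0.003 m and y of tray_corner_lead in the frame of gauge_corner between -0.003 and 0.003 m and z of tray_corner_lead in the frame of gauge_corner below 0.003 m), for 0.2 s.
At the end, for the whole second after the job is handed in: The stop stands about upright or beyond (more than 1.35 rad from down) and stays there; the tray lies flat on the stage with its long side within 4 mm of the fence at both ends and its leading end within 4 mm of the gauging plane (value of joint leaf above 1.35 rad and x of tray_corner_lead in the frame of gauge_corner between -0.004 and 0.003 m and x of tray_corner_trail in the frame of gauge_corner between -0.004 and 0.003 m and y of tray_corner_lead in the frame of gauge_corner between -0.004 and 0.004 m and z of tray_corner_lead in the frame of gauge_corner below 0.003 m and angle between tray_center's own z axis and vertical below 0.04 rad); the robot touches nothing.
It fails at once if the tray is lifted off the stage (its middle over 20 mm above it) or tipped by more than 0.2 rad (z of tray_center in the frame of gauge_corner above 0.02 m or angle between tray_center's own z axis and vertical above 0.2 rad).
It fails at once if the jar, the loupe or the tweezers are moved by more than 15 mm (distance of any of jar, loupe, tweezers from where it was at the start of the episode above 0.015 m).
It also fails if it takes over 64 s, if anything falls off the work surface, if the arm or the gripper's body presses on something with over 40 N, if the wrist force passes 120 N, or if a joint passes its speed limit or range.

## Working session

There is one attempt and no reset: what is moved stays moved. The work goes in short steps, Python scripts to look and compute and a tool call to move; the robot and the scene stay as the last step left them, time stands still between calls to the robot, and variables do not carry over. Pictures are saved under pics/ and viewed, and the job is handed in when it is done.

Besides the shell and the picture viewer there is one more tool, called after ">>>" by a JSON object that holds its "method" and its "body". step_arm: Moves the arm, as the interface text tells. Its arguments: {"type":"object","properties":{"plan":{"type":"array"},"squeeze":{"type":"number"}},"required":["plan"]}

```bash
mkdir -p pics
cat > h.py <<'E'
import numpy as np, cv2
from bench import ctrl
def save(cam,name):
    im=ctrl.get_image(cam); cv2.imwrite(f'pics/{name}.png',im[:,:,::-1]); return im
def cal(cam):
    c=ctrl.calibration(cam); f=200/np.tan(np.radians(c['fov_y'])/2)
    R=cv2.Rodrigues(np.array(c['rvec'],float))[0]; return c,f,R,np.array(c['tvec'],float)
def proj(cam,P):
    c,f,R,t=cal(cam); q=np.atleast_2d(P)@R.T+t; s=q[:,:2]/q[:,2:]; r2=(s**2).sum(1,keepdims=True)
    s=s*(1+c['k1']*r2); return s*f+[c['cx'],c['cy']]
def ray(cam,uv):
    c,f,R,t=cal(cam); d=(np.atleast_2d(uv)-[c['cx'],c['cy']])/f; s=d.copy()
    for _ in range(30): s=d/(1+c['k1']*(s**2).sum(1,keepdims=True))
    v=np.c_[s,np.ones(len(s))]@R; return -R.T@t, v/np.linalg.norm(v,axis=1,keepdims=True)
def atz(cam,uv,z):
    o,v=ray(cam,uv); return o+v*((z-o[2])/v[:,2:])
E
python3 - <<'E'
from h import *
for c in('scene','top'):
    save(c,c+'0'); k=cal(c); print(ctrl.calibration(c)); print('campos',-k[2].T@k[3])
print(ctrl.get_state())
E
```

```text
{'fov_y': 51.60384348019952, 'cx': 314.97086574228086, 'cy': 199.5051820248245, 'k1': 0.021324367343931526, 'rvec': array([ 2.12721895,  1.01404929, -0.42888939]), 'tvec': array([-0.36185974, -0.24017429,  1.42334874])}
campos [ 1.1583044  -0.49287123  0.79369809]
{'fov_y': 46.794103980622545, 'cx': 317.19667986004936, 'cy': 205.21787841968202, 'k1': 0.02001143025645011, 'rvec': array([ 2.19557211, -2.16377485,  0.05662242]), 'tvec': array([0.03283167, 0.53719871, 1.02770336])}
campos [0.46642592 0.02407794 1.061933  ]
{'time': 0.1, 'joint_positions': array([ 1.33108673,  0.32173023, -0.07008115,  1.45156358,  0.02255218,
        1.37075156, -0.05692949]), 'qd': array([ 0.00055904, -0.00349034,  0.00042136, -0.0030076 , -0.00062595,
       -0.0004228 , -0.00049246]), 'joint_torque': array([ 7.70544443e-05, -4.92573059e+01, -4.05553328e-01, -3.13397813e+01,
       -6.41060527e-02,  3.95345420e-02,  7.28780492e-05]), 'position': array([ 0.16306396, -0.62873806,  0.23557759]), 'tool_rot': array([-3.11469833e+00, -3.97383158e-01,  4.02387073e-04]), 'ft_force': array([ 0.17017345, -0.11339485,  0.28653721]), 'torque': array([0.00247416, 0.02008242, 0.00280309]), 'grip_width': 1.0002184325133594}
```

View pics/scene0.png

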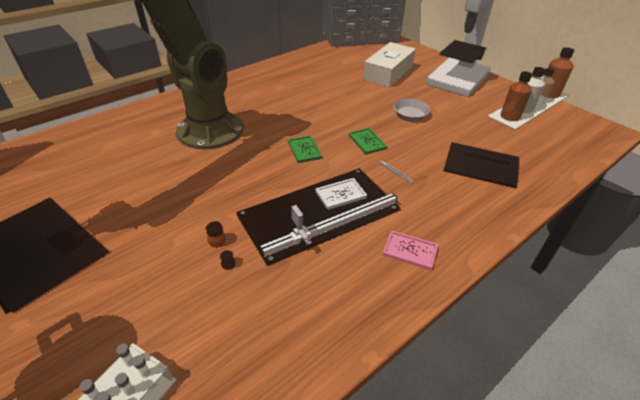

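View pics/top0.png

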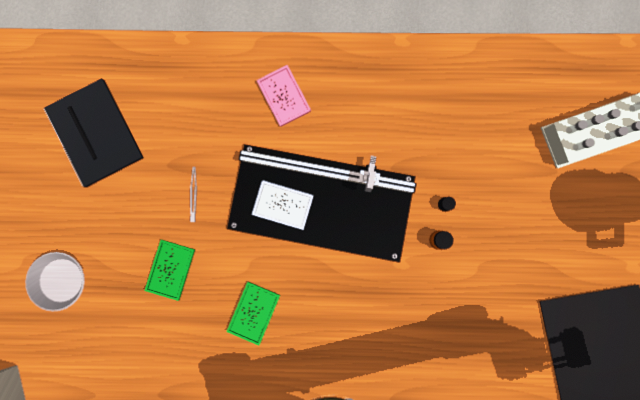

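Candidates for the tray in the top view: white tray with dark fragments on the stage (283,204), green look-alikes at (170,268) and (253,312), and a pink one at (283,95). By the description it is the white one on the black stage. I'll check that in a crop, which also shows the stop near (370,173), the jar at (441,240), the loupe at (446,204) and the tweezers at (193,195).

Run:
```python
from h import *
im=cv2.imread('pics/top0.png'); cv2.imwrite('pics/topcrop.png',cv2.resize(im[135:270,220:420],None,fx=4,fy=4,interpolation=cv2.INTER_CUBIC))
im=cv2.imread('pics/scene0.png'); cv2.imwrite('pics/scenecrop.png',cv2.resize(im[160:270,230:410],None,fx=4,fy=4,interpolation=cv2.INTER_CUBIC))
ctrl.get_image('top')
for l in('stage','tray_center','stop_nose','jar','loupe','tweezers'):
    for d in ctrl.cut_out('top',l)[:3]:
        m=d['pixels']; q=np.argwhere(m)[:,::-1]
        r=cv2.minAreaRect(q.astype(np.float32)); print(l,round(d['score'],2),d['rect'],m.sum(),np.round(cv2.boxPoints(r),1).tolist())
```

```text
stage 0.8 [227.1, 146.2, 188.6, 117.1] 13769 [[225.5, 231.3000030517578], [243.10000610351562, 133.39999389648438], [420.1000061035156, 165.10000610351562], [402.6000061035156, 263.0]]
tray_center 0.98 [224.4, 281.0, 54.7, 62.8] 1945 [[225.8000030517578, 331.5], [247.39999389648438, 280.70001220703125], [280.6000061035156, 294.79998779296875], [259.0, 345.6000061035156]]
tray_center 0.8 [143.5, 237.9, 53.4, 61.1] 1938 [[144.10000610351562, 290.29998779296875], [160.6999969482422, 237.5], [196.39999389648438, 248.8000030517578], [179.6999969482422, 301.5]]
tray_center 0.68 [251.4, 181.9, 60.7, 46.0] 1925 [[251.0, 214.5], [261.1000061035156, 179.89999389648438], [313.5, 195.1999969482422], [303.3999938964844, 229.89999389648438]]
stop_nose 0.59 [363.7, 158.3, 13.1, 31.8] 202 [[364.70001220703125, 190.6999969482422], [371.5, 156.5], [378.20001220703125, 157.8000030517578], [371.3999938964844, 192.10000610351562]]
stop_nose 0.4 [253.5, 182.2, 56.3, 47.5] 1819 [[252.39999389648438, 214.1999969482422], [262.20001220703125, 179.89999389648438], [312.8999938964844, 194.39999389648438], [303.1000061035156, 228.6999969482422]]
jar 0.95 [428.9, 231.5, 25.3, 18.2] 365 [[429.0, 230.0], [452.0, 230.0], [452.0, 248.0], [429.0, 248.0]]
loupe 0.56 [435.5, 196.9, 19.6, 14.8] 233 [[437.0, 197.0], [455.0, 197.0], [455.0, 211.0], [437.0, 211.0]]
tweezers 0.5 [191.1, 166.2, 4.6, 53.8] 139 [[191.0, 167.0], [196.0, 167.0], [196.0, 221.0], [191.0, 221.0]]
```

View pics/topcrop.png

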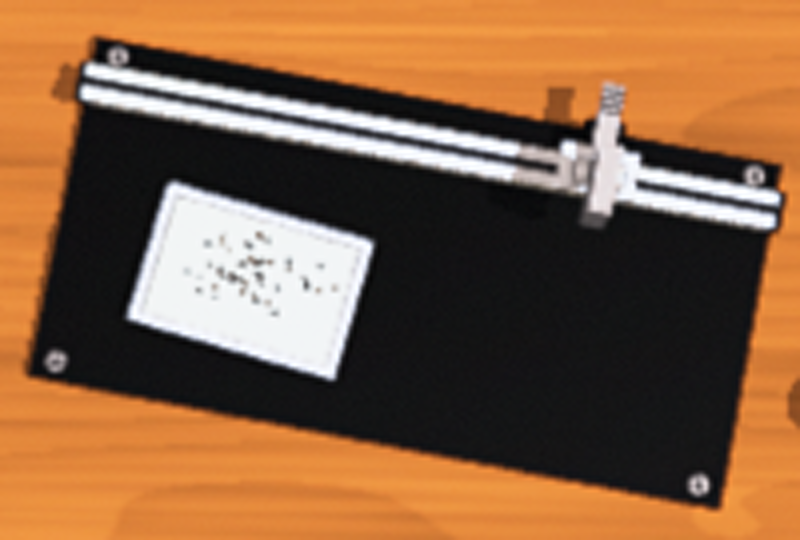

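View pics/scenecrop.png

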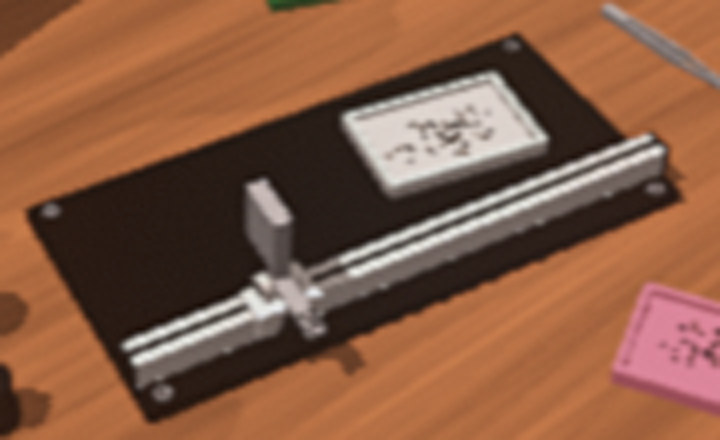

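```bash
cat > fit.py <<'E'
from h import *
from scipy.optimize import least_squares
def T(p,P):
    c,s=np.cos(p[2]),np.sin(p[2]); P=np.atleast_2d(P).astype(float); return np.c_[p[0]+c*P[:,0]-s*P[:,1],p[1]+s*P[:,0]+c*P[:,1],P[:,2]]
tc=lambda l:np.array(l,float)/4
st=np.array([[.1,.2,.012],[.1,-.2,.012],[-.1,-.2,.012],[-.1,.2,.012]])
E
python3 - <<'E'
from fit import *
uv=tc([[95,38],[780,166],[720,508],[28,375]])+[220,135]-.4
us=tc([[680,203],[152,420],[30,210],[520,35]])+[230,160]-.4
for n,cams in(('top',[('top',uv)]),('scene',[('scene',us)]),('both',[('top',uv),('scene',us)])):
    r=least_squares(lambda p:np.concatenate([(proj(c,T(p,st))-u).ravel() for c,u in cams]),[.55,0,0]); print(n,r.x.round(4),np.round(r.fun,1))
p=r.x
def inv(p,W):
    d=W[:,:2]-p[:2]; c,s=np.cos(p[2]),np.sin(p[2]); return np.c_[c*d[:,0]+s*d[:,1],-s*d[:,0]+c*d[:,1]]
np.save('p.npy',p)
# tray
tu=tc([[172,182],[374,240],[334,380],[127,320]])+[220,135]-.4
ts=tc([[548,145],[392,195],[343,115],[495,72]])+[230,160]-.4
tr=np.array([[.04,.06,.012],[.04,-.06,.012],[-.04,-.06,.012],[-.04,.06,.012]])+[0,0,.012]
for cams in([('top',tu)],[('scene',ts)],[('top',tu),('scene',ts)]):
    q=least_squares(lambda q:np.concatenate([(proj(c,T(q,tr))-u).ravel() for c,u in cams]),[.5,.1,0]); print('tray',q.x.round(4),np.round(q.fun,1),inv(p,q.x[None]).round(4))
# fence ends
print('fence',inv(p,atz('top',tc([[80,102],[776,229]])+[220,135]-.4,.034)).round(4))
# saddle: ear tops z=.054, outer corners approx
print('saddle',inv(p,atz('top',tc([[560,165],[638,175],[607,165],[596,222]])+[220,135]-.4,.054)).round(4))
# arm leaf angle: scene; find y,phi fitting nose
E
```

```text
top [ 0.5441  0.033  -0.173 ] [-0.  -0.6  0.5 -0.7  0.1  0.6 -0.6  0.6]
scene [ 0.5512  0.031  -0.1772] [ 1.5 -1.5 -0.8  0.1 -1.1  0.6  0.6  0.2]
both [ 0.5463  0.0328 -0.174 ] [ 0.2 -1.6  0.6 -1.5  0.1 -0.3 -0.5 -0.4  0.6 -3.  -1.1 -1.5 -1.5 -0.6
 -0.2 -0.9]
tray [ 0.5364  0.1188 -0.2698] [-0.4  0.2 -0.   0.5 -0.1 -0.4  0.6 -0.4] [[-0.0247  0.0829]]
tray [ 0.5417  0.1174 -0.2709] [ 0.1 -0.4 -0.1 -1.1  0.1  0.8 -0.1  0.9] [[-0.0192  0.0825]]
tray [ 0.5379  0.1188 -0.27  ] [-0.4 -0.4 -0.1 -0.1 -0.1 -1.1  0.6 -1.  -0.5 -1.3 -0.6 -2.1 -0.3 -0.1
 -0.7  0. ] [[-0.0232  0.0832]]
fence [[ 0.0553  0.1961]
 [ 0.0575 -0.1995]]
saddle [[ 0.0676 -0.0741]
 [ 0.0701 -0.117 ]
 [ 0.0724 -0.0993]
 [ 0.0404 -0.0991]]
```

```bash
cat >> fit.py <<'E'
def leafpts(th,yh,w=.006):
    # profile (a along arm outwards, b perpendicular: down when down)
    prof=[(0,-.004),(.058,-.004),(.058,.0325),(.014,.0325),(.014,.004),(0,.004)]
    tab=[(.0005,0),(.0005,.05),(.0065,.05),(.0065,0)]
    out=[]
    for pr in (prof,[(a,-b) for a,b in tab]):
        for s in(-w,w):
            l=[]
            for a,b in pr:
                x,z=-a,-b
                # rotate so nose goes up: (-1,0)->( -cos, sin)
                X=x*np.cos(th)+z*np.sin(th); Z=-x*np.sin(th)+z*np.cos(th)
                l.append([.07+X,yh+s,.046+Z])
            out.append(np.array(l))
    return out
def draw(cam,img,box,sc,p,th,yh,q=None):
    x0,y0,x1,y1=box; c=cv2.resize(img[y0:y1,x0:x1],None,fx=sc,fy=sc,interpolation=cv2.INTER_CUBIC)
    def pl(P,col,par=p):
        u=(proj(cam,T(par,P))-[x0,y0]+.5)*sc-.5
        cv2.polylines(c,[np.round(u).astype(int)],True,col,1)
    pl(st,(0,255,255))
    pl(np.array([[.06,.2,.034],[.06,-.2,.034],[.08,-.2,.034],[.08,.2,.034]]),(255,255,0))
    for l in leafpts(th,yh): pl(l,(0,0,255))
    if q is not None:
        pl(np.array([[.04,.06,.024],[.04,-.06,.024],[-.04,-.06,.024],[-.04,.06,.024]]),(0,255,0),q)
    return c
E
python3 - <<'E'
from fit import *
a=cv2.imread('pics/top0.png');b=cv2.imread('pics/scene0.png')
A=draw('top',a,(320,140,420,215),7,[.5441,.033,-.173],1.57,-.096)
B=draw('scene',b,(250,190,350,270),7,[.5512,.031,-.1772],1.57,-.096)
cv2.imwrite('pics/ovA.png',A);cv2.imwrite('pics/ovB.png',B)
E
```

```text
(no output)
```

View pics/ovA.png

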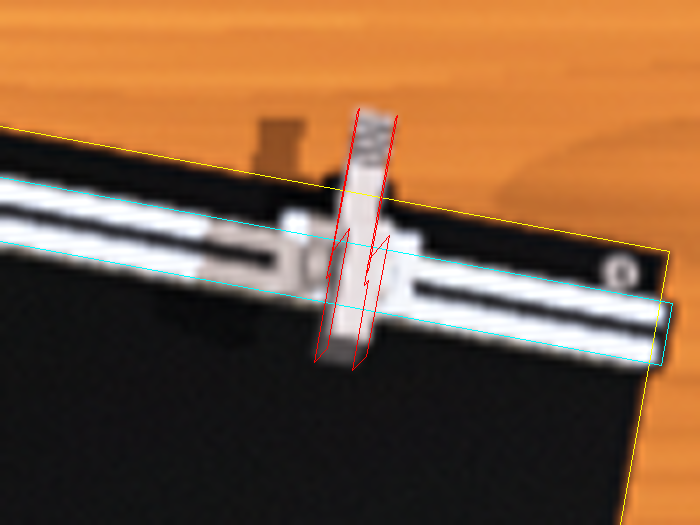

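View pics/ovB.png

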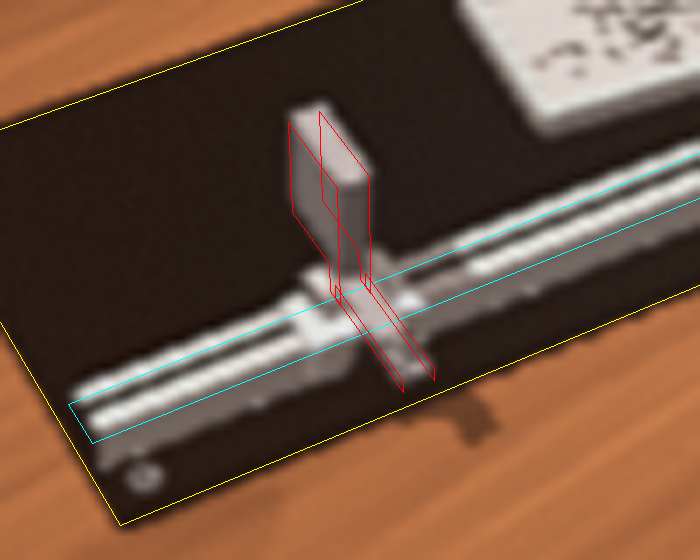

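Both crops confirm the white tray on the stage. The red overlay puts the stop nearly upright at stage y ≈ -0.096. Next is a move helper that works in stage coordinates.

```bash
cat > mv.py <<'E'
from fit import *
from scipy.spatial.transform import Rotation as Ro
import pickle,sys,os
S=np.array([.546,.0328,-.174])
def inv(W,p=S):
    d=np.atleast_2d(W)[:,:2]-p[:2]; c,s=np.cos(p[2]),np.sin(p[2]); return np.c_[c*d[:,0]+s*d[:,1],-s*d[:,0]+c*d[:,1]]
def cmd():
    return pickle.load(open('cmd.pkl','rb'))
def setcmd(p,R): pickle.dump((p,R),open('cmd.pkl','wb'))
def adv(turn,shift):
    p,R=cmd(); setcmd(p+R.apply(shift),R*Ro.from_rotvec(turn)); show()
def show():
    p,R=cmd(); m=ctrl.get_state(); x=R.as_matrix()[:,0]
    f=lambda q:np.r_[inv(q)[0],q[2]-.014].round(4)
    c,s=np.cos(S[2]),np.sin(S[2]); F=m['ft_force']
    print('t',round(m['time'],2),'cmd tip(stage)',f(p),'meas',f(m['position']),'yaw(stage)',round(np.arctan2(x[1],x[0])-S[2],4),'F stage',np.round([c*F[0]+s*F[1],-s*F[0]+c*F[1],F[2]],1),'w',round(m['grip_width'],2))
def goto(X,Y,ztip,yaw):
    p,R=cmd(); w=T(S,[[X,Y,ztip+.014]])[0]
    a=yaw+S[2]; Rn=Ro.from_matrix(np.array([[np.cos(a),np.sin(a),0],[np.sin(a),-np.cos(a),0],[0,0,-1]]))
    print('shift',R.inv().apply(w-p).round(4),'turn',(R.inv()*Rn).as_rotvec().round(4))
E
python3 - <<'E'
from mv import *
s=ctrl.get_state(); setcmd(np.array([.163,-.629,.237]),Ro.from_rotvec([-3.1147,-.3974,0])); show(); goto(.115,-.096,.2,0); goto(.115,-.096,.086,0)
E
```

```text
t 0.45 cmd tip(stage) [-0.2626 -0.7181  0.223 ] meas [-0.2624 -0.7182  0.2225] yaw(stage) 0.4278 F stage [-0.  -0.2 -0.3] w 1.0
shift [ 0.6017 -0.4093  0.0238] turn [-1.600e-03  1.000e-04  4.278e-01]
shift [ 0.6017 -0.4091  0.1378] turn [-1.600e-03  1.000e-04  4.278e-01]
```

>>> {"method": "step_arm", "body": {"plan": [[[0,0,0.05],[0.04,-0.027,0],255],[[0,0,0.1],[0.09,-0.061,0],255],[[0,0,0.15],[0.14,-0.095,0],255],[[0,0,0.2],[0.19,-0.129,0],255],[[0,0,0.26],[0.24,-0.163,0],255],[[0,0,0.32],[0.29,-0.197,0],255],[[0,0,0.38],[0.34,-0.231,0],255],[[0,0,0.428],[0.39,-0.265,0],255],[[0,0,0.428],[0.44,-0.299,0],255],[[0,0,0.428],[0.48,-0.327,0],255]]}}

```text
time: 1.7
position: [0.5472, -0.1897, 0.2369]
tool_rot: [-3.13, 0.271, -0.002]
ft_force: [0.2, -1.1, -0.5]
grip_width: 0.02
```

Run:
```python
from mv import *
adv([0,0,.428],[.48,-.327,0]); goto(.115,-.096,.086,0)
```

```text
t 1.7 cmd tip(stage) [ 0.0384 -0.2214  0.2236] meas [ 0.0397 -0.2189  0.2229] yaw(stage) -0.0002 F stage [ 0.3 -1.1 -0.5] w 0.02
shift [ 0.0766 -0.1252  0.1378] turn [-0.0016  0.0005 -0.0002]
```

>>> {"method": "step_arm", "body": {"plan": [[[0,0,0],[0.02,-0.025,0],255],[[0,0,0],[0.04,-0.06,0.02],255],[[0,0,0],[0.06,-0.095,0.04],255],[[0,0,0],[0.077,-0.125,0.06],255],[[0,0,0],[0.077,-0.125,0.09],255],[[0,0,0],[0.077,-0.125,0.12],255],[[0,0,0],[0.077,-0.125,0.135],255],[[0,0,0],[0.077,-0.125,0.138],255],[[0,0,0],[0.077,-0.125,0.138],255],[[0,0,0],[0.077,-0.125,0.138],255]]}}

```text
time: 2.95
position: [0.6441, -0.0825, 0.1]
tool_rot: [3.129, -0.274, 0.004]
ft_force: [-0.1, -0.1, 0.5]
grip_width: 0.008
```

Run:
```python
from mv import *
adv([0,0,0],[.077,-.125,.138])
for c,b in(('scene',(220,120,420,270)),('top',(300,110,460,230))):
    im=save(c,c+'1')[:,:,::-1]; x0,y0,x1,y1=b; cv2.imwrite(f'pics/{c}1c.png',cv2.resize(im[y0:y1,x0:x1],None,fx=4,fy=4))
```

```text
t 2.95 cmd tip(stage) [ 0.1154 -0.0962  0.0858] meas [ 0.1165 -0.0966  0.086 ] yaw(stage) -0.0002 F stage [-0.1 -0.1  0.5] w 0.01
```

View pics/scene1c.png

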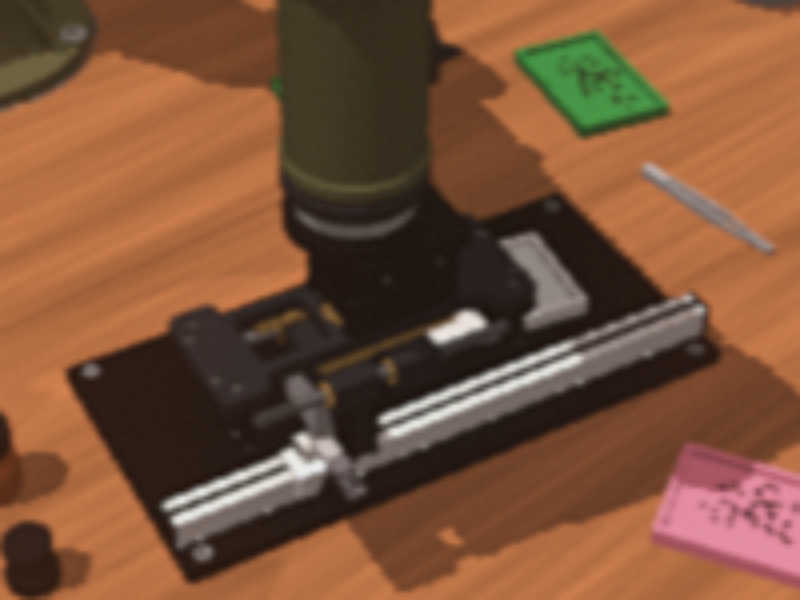

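Run:
```python
from mv import *
for c,b in(('scene',(260,180,360,260)),('top',(320,110,440,200))):
    im=cv2.imread(f'pics/{c}1.png'); A=draw(c,im,b,6,S,1.65,-.096)
    x,y=inv(ctrl.get_state()['position'])[0]
    for z in(.086,.115):
        P=np.array([[x-.0095,y-.015,z],[x+.0095,y-.015,z],[x+.0095,y+.015,z],[x-.0095,y+.015,z]])
        u=(proj(c,T(S,P))-b[:2]+.5)*6-.5; cv2.polylines(A,[u.round().astype(int)],True,(0,255,0),1)
    cv2.imwrite(f'pics/{c}1o.png',A)
```

```text
(no output)
```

View pics/scene1o.png

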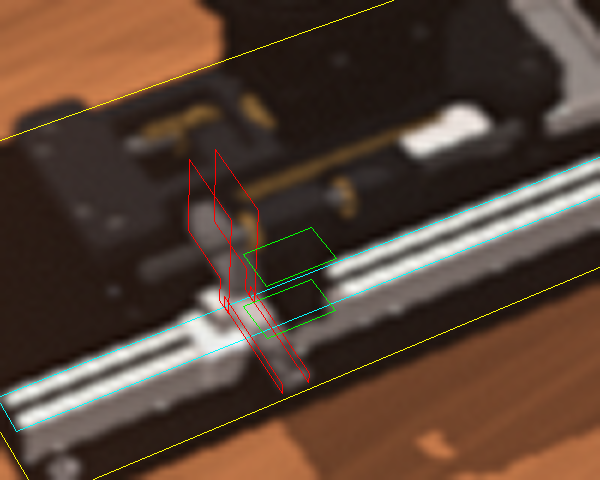

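View pics/top1o.png

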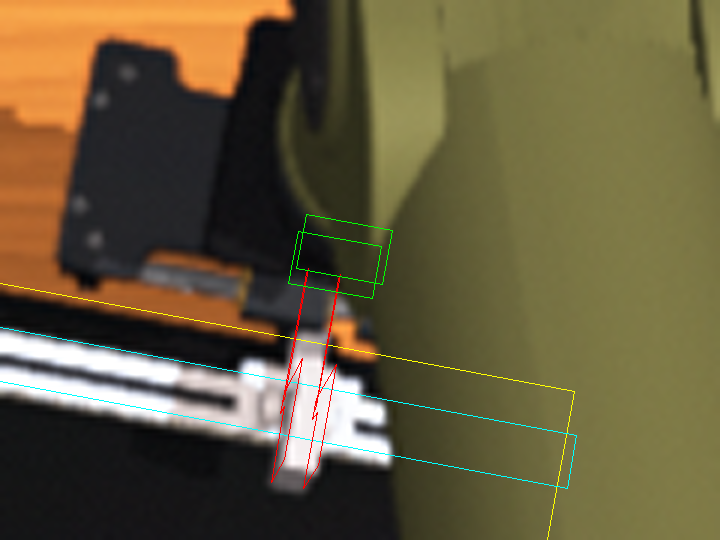

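>>> {"method": "step_arm", "body": {"plan": [[[0,0,0],[-0.012,0,-0.002],255],[[0,0,0],[-0.022,0,-0.002],255],[[0,0,0],[-0.03,0,-0.002],255],[[0,0,0],[-0.037,0,-0.002],255],[[0,0,0],[-0.043,0,-0.001],255],[[0,0,0],[-0.048,0,-0.001],255],[[0,0,0],[-0.054,0,0.002],255],[[0,0,0],[-0.059,0,0.005],255],[[0,0,0],[-0.064,0,0.009],255],[[0,0,0],[-0.068,0,0.013],255]]}}

```text
time: 4.3
position: [0.5758, -0.0705, 0.0851]
tool_rot: [3.13, -0.273, -0.001]
ft_force: [1.0, 0.4, -0.1]
grip_width: 0.001
```

Run:
```python
from mv import *
adv([0,0,0],[-.068,0,.013])
for c,b in(('scene',(220,120,420,270)),):
    im=save(c,c+'2')[:,:,::-1]; x0,y0,x1,y1=b; cv2.imwrite(f'pics/{c}2c.png',cv2.resize(im[y0:y1,x0:x1],None,fx=4,fy=4))
```

```text
t 4.3 cmd tip(stage) [ 0.0474 -0.0962  0.0728] meas [ 0.0472 -0.0966  0.0711] yaw(stage) -0.0002 F stage [ 0.9  0.6 -0.1] w 0.0
```

View pics/scene2c.png

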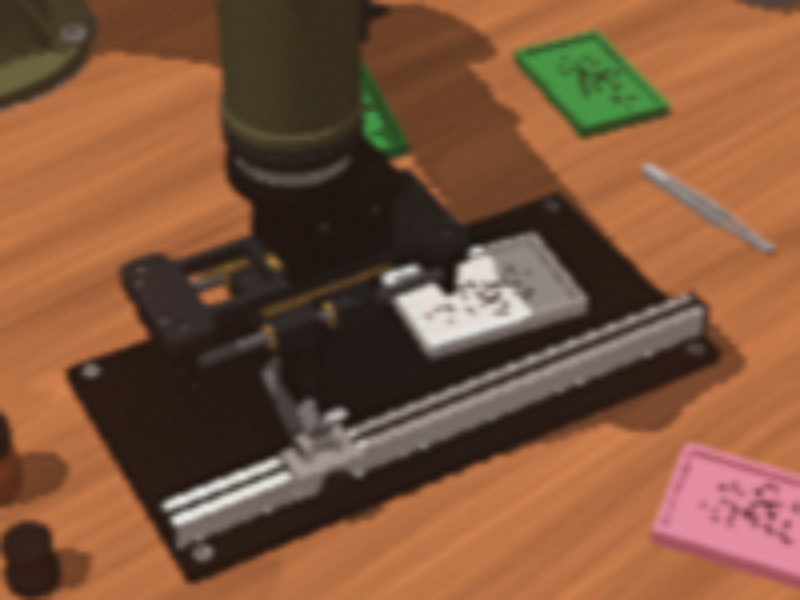

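The stop is swinging down with the finger. I'll finish the arc and press.

>>> {"method": "step_arm", "body": {"plan": [[[0,0,0],[-0.003,0,0.005],255],[[0,0,0],[-0.0065,0,0.0105],255],[[0,0,0],[-0.008,0,0.016],255],[[0,0,0],[-0.0095,0,0.02],255],[[0,0,0],[-0.01,0,0.023],255],[[0,0,0],[-0.01,0,0.025],255],[[0,0,0],[-0.01,0,0.026],255],[[0,0,0],[-0.01,0,0.026],255],[[0,0,0],[-0.01,0,0.026],255],[[0,0,0],[-0.01,0,0.026],255]]}}

```text
time: 5.6
position: [0.5667, -0.0689, 0.0637]
tool_rot: [3.128, -0.273, 0.0]
ft_force: [-10.0, 0.2, 27.4]
grip_width: 0.006
```

Run:
```python
from mv import *
adv([0,0,0],[-.01,0,.026])
```

```text
t 5.6 cmd tip(stage) [ 0.0374 -0.0962  0.0468] meas [ 0.038  -0.0966  0.0497] yaw(stage) -0.0002 F stage [-9.8 -1.5 27.4] w 0.01
```

>>> {"method": "step_arm", "body": {"plan": [[[0,0,0],[0,0,-0.03],255],[[0,0,0],[-0.01,0,-0.07],200],[[0,0,0],[-0.03,-0.04,-0.073],80],[[0,0,0],[-0.06,-0.08,-0.073],80],[[0,0,0],[-0.09,-0.12,-0.073],80],[[0,0,0],[-0.12,-0.16,-0.073],80],[[0,0,0],[-0.132,-0.179,-0.073],80],[[0,0,0],[-0.132,-0.179,-0.05],80],[[0,0,0],[-0.132,-0.179,-0.02],80],[[0,0,0],[-0.132,-0.179,-0.0],80]]}}

```text
time: 6.85
position: [0.4663, 0.1301, 0.058]
tool_rot: [3.129, -0.273, -0.003]
ft_force: [-0.3, -0.4, -0.0]
grip_width: 0.684
```

Run:
```python
from mv import *
adv([0,0,0],[-.132,-.179,0])
for c,b in(('scene',(220,120,420,270)),('top',(220,110,420,260))):
    im=save(c,c+'3')[:,:,::-1]; x0,y0,x1,y1=b; cv2.imwrite(f'pics/{c}3c.png',cv2.resize(im[y0:y1,x0:x1],None,fx=4,fy=4))
```

```text
t 6.85 cmd tip(stage) [-0.0946  0.0829  0.0472] meas [-0.0953  0.082   0.044 ] yaw(stage) -0.0002 F stage [-0.2 -0.5 -0. ] w 0.68
```

View pics/scene3c.png

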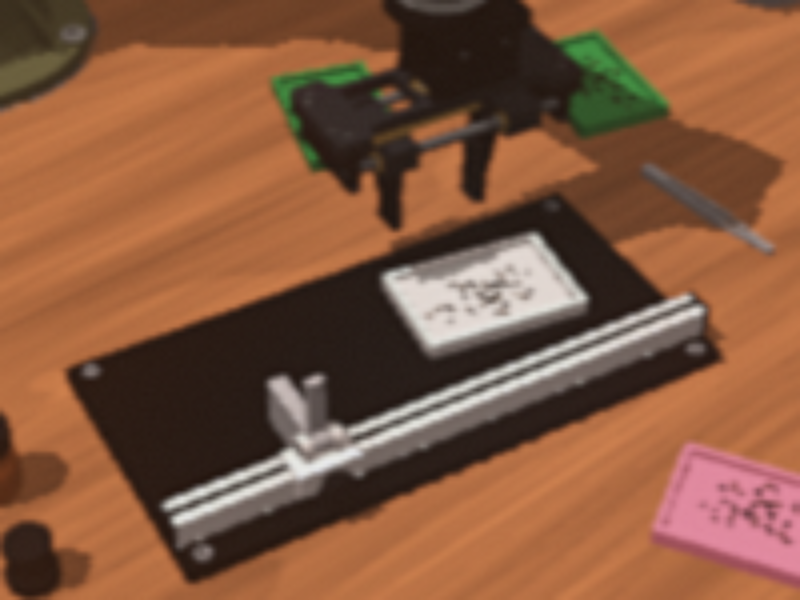

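View pics/top3c.png

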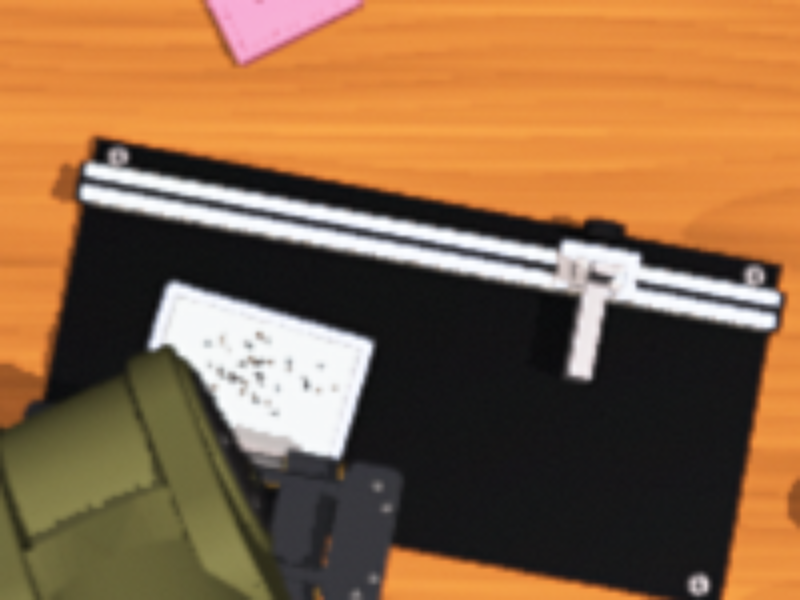

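The stop lies level at top-crop (588,330) with its tab upright. Now the tips go down to the stage and push +x.

>>> {"method": "step_arm", "body": {"plan": [[[0,0,0],[0,0,0.015],80],[[0,0,0],[0,0,0.027],80],[[0,0,0],[0,0,0.0305],80],[[0,0,0],[0,0,0.0305],80],[[0,0,0],[0.01,0,0.0305],80],[[0,0,0],[0.019,0,0.0305],80],[[0,0,0],[0.027,0,0.0305],80],[[0,0,0],[0.035,0,0.0305],80],[[0,0,0],[0.043,0,0.0305],80],[[0,0,0],[0.05,0,0.0305],80]]}}

```text
time: 8.2
position: [0.5171, 0.1216, 0.029]
tool_rot: [-3.13, 0.273, 0.0]
ft_force: [-1.6, 1.3, 1.7]
grip_width: 0.684
```

Run:
```python
from mv import *
adv([0,0,0],[.05,0,.0305])
for c,b in(('scene',(220,120,420,270)),):
    im=save(c,c+'4')[:,:,::-1]; x0,y0,x1,y1=b; cv2.imwrite(f'pics/{c}4c.png',cv2.resize(im[y0:y1,x0:x1],None,fx=4,fy=4))
```

```text
t 8.2 cmd tip(stage) [-0.0446  0.0829  0.0167] meas [-0.0439  0.0825  0.015 ] yaw(stage) -0.0002 F stage [-1.8  1.   1.7] w 0.68
```

View pics/scene4c.png

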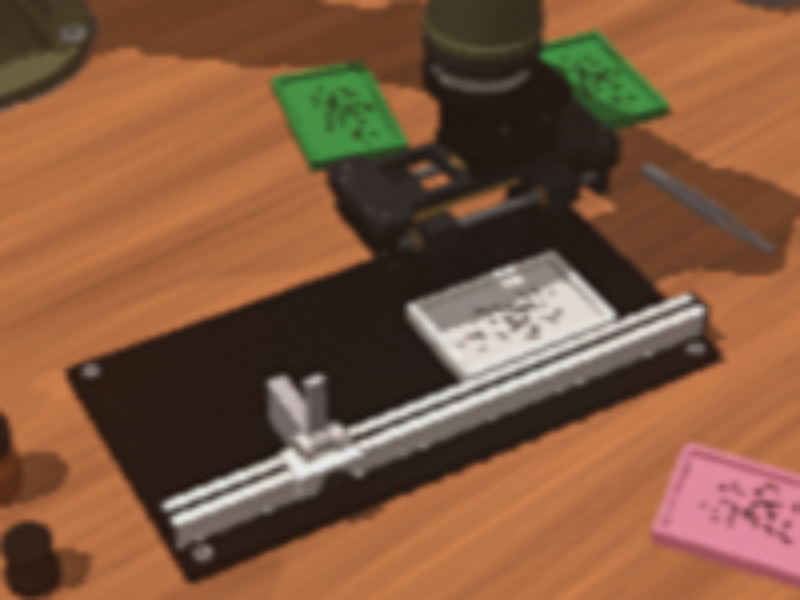

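>>> {"method": "step_arm", "body": {"plan": [[[0,0,0],[0.004,0,0],80],[[0,0,0],[0.007,0,0],80],[[0,0,0],[0.01,0,0],80],[[0,0,0],[0.012,0,0],80],[[0,0,0],[0.013,0,0],80],[[0,0,0],[0.014,0,0],80],[[0,0,0],[0.015,0,0],80],[[0,0,0],[0.015,0,0],80],[[0,0,0],[0.015,0,0],80],[[0,0,0],[0.015,0,0],80]]}}

```text
time: 9.5
position: [0.5292, 0.1193, 0.0288]
tool_rot: [3.129, -0.272, -0.007]
ft_force: [-6.9, 0.1, 6.0]
grip_width: 0.687
```

Run:
```python
from mv import *
adv([0,0,0],[.015,0,0])
for c,b in(('scene',(220,120,420,270)),):
    im=save(c,c+'5')[:,:,::-1]; x0,y0,x1,y1=b; cv2.imwrite(f'pics/{c}5c.png',cv2.resize(im[y0:y1,x0:x1],None,fx=4,fy=4))
```

```text
t 9.5 cmd tip(stage) [-0.0296  0.0829  0.0166] meas [-0.0315  0.0823  0.0148] yaw(stage) -0.0002 F stage [-6.8 -1.   6. ] w 0.69
```

View pics/scene5c.png

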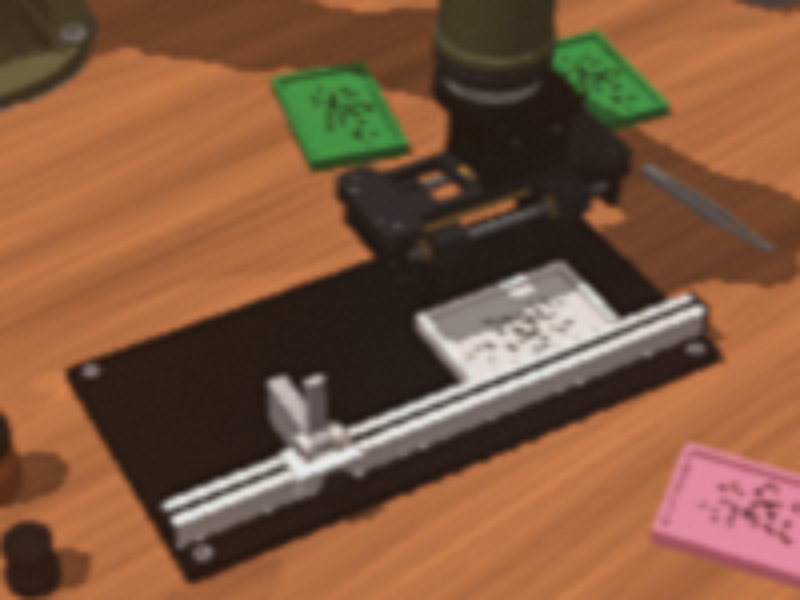

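>>> {"method": "step_arm", "body": {"plan": [[[0,0,0],[0.001,0,0],80],[[0,0,0],[0.002,0,0],80],[[0,0,0],[0.002,0,0],80],[[0,0,0],[0.002,0,0],80],[[0,0,0],[0.0,0,0],80],[[0,0,0],[-0.015,0,0],80],[[0,0,0],[-0.03,0,-0.03],80],[[0,0,0],[-0.03,0,-0.07],80],[[0,0,0],[-0.03,0,-0.09],80],[[0,0,0],[-0.03,0,-0.09],80]]}}

```text
time: 10.8
position: [0.5033, 0.1245, 0.1208]
tool_rot: [-3.129, 0.273, -0.008]
ft_force: [-0.8, -0.8, 0.3]
grip_width: 0.687
```

Run:
```python
from mv import *
adv([0,0,0],[-.03,0,-.09])
for c,b in(('scene',(220,120,420,270)),('top',(220,110,420,260))):
    im=save(c,c+'6')[:,:,::-1]; x0,y0,x1,y1=b; cv2.imwrite(f'pics/{c}6c.png',cv2.resize(im[y0:y1,x0:x1],None,fx=4,fy=4))
goto(.03,.185,.10,np.pi/2);goto(.03,.185,.10,-np.pi/2)
print(ctrl.get_state()['joint_positions'])
```

```text
t 10.8 cmd tip(stage) [-0.0596  0.0828  0.1067] meas [-0.0579  0.0829  0.1068] yaw(stage) -0.0002 F stage [-0.6 -1.   0.3] w 0.69
shift [ 0.0895 -0.1022  0.0068] turn [-1.600e-03 -8.000e-04 -1.571e+00]
shift [ 0.0895 -0.1022  0.0068] turn [-8.0000e-04  1.6000e-03  1.5706e+00]
[ 0.33058887  0.18771793 -0.67810006  1.90260034  0.13269228  1.09578647
 -2.14494014]
```

View pics/top6c.png

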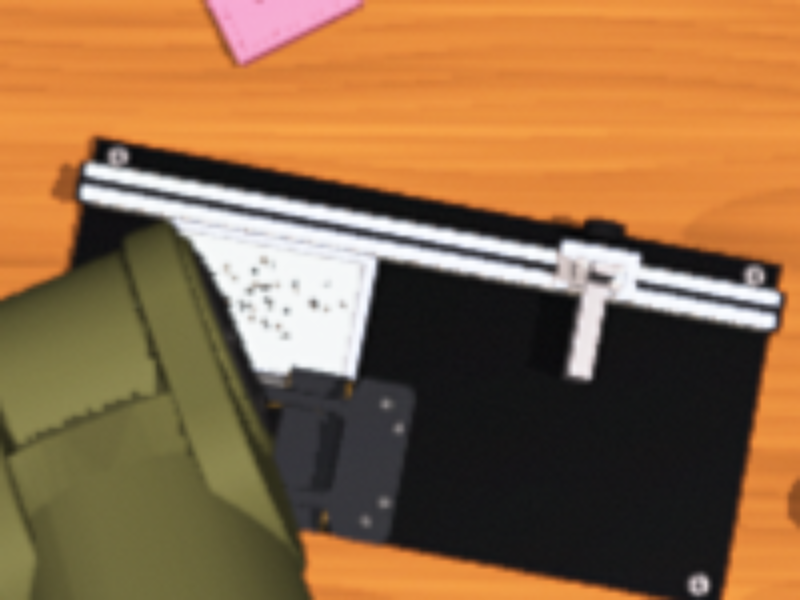

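View pics/scene6c.png

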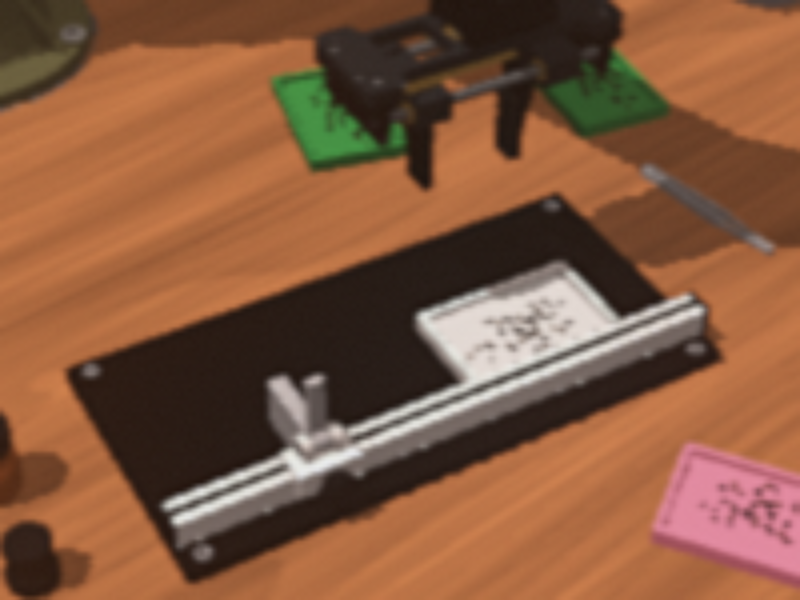

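The tray is flush with the fence. Next I turn a quarter turn, moving joint 7 away from its limit, and go to the tray's +y end.

>>> {"method": "step_arm", "body": {"plan": [[[0,0,-0.16],[0.01,-0.01,0],150],[[0,0,-0.33],[0.02,-0.02,0],150],[[0,0,-0.5],[0.03,-0.03,0],150],[[0,0,-0.67],[0.04,-0.045,0],150],[[0,0,-0.84],[0.05,-0.06,0],150],[[0,0,-1.01],[0.06,-0.075,0],150],[[0,0,-1.18],[0.07,-0.09,0],150],[[0,0,-1.35],[0.0776,-0.1022,0],150],[[0,0,-1.51],[0.0776,-0.1022,0],150],[[0,0,-1.571],[0.0776,-0.1022,0],150]]}}

```text
time: 12.15
position: [0.5951, 0.2115, 0.1168]
tool_rot: [-2.401, -2.023, 0.004]
ft_force: [0.4, -0.9, -0.1]
grip_width: 0.412
```

Run:
```python
from mv import *
adv([0,0,-1.571],[.0776,-.1022,0])
m=ctrl.get_state(); print(m['joint_positions'].round(2)); goto(.018,.185,.016,np.pi/2)
x=Ro.from_rotvec(m['tool_rot']).as_matrix(); print(np.arctan2(x[1,0],x[0,0])-S[2])
```

```text
t 12.15 cmd tip(stage) [0.0181 0.1849 0.1068] meas [0.0174 0.1845 0.1028] yaw(stage) 1.5708 F stage [ 0.6 -0.8 -0.1] w 0.41
[ 0.3   0.52 -0.9   1.61  0.43  1.22 -0.85]
shift [-0.0001 -0.      0.0908] turn [-0.0005 -0.0016  0.    ]
1.574322420189884
```

>>> {"method": "step_arm", "body": {"plan": [[[0,0,0],[0,0,0.03],150],[[0,0,0],[0,0,0.06],150],[[0,0,0],[0,0,0.08],150],[[0,0,0],[0,0,0.09],150],[[0,0,0],[0,0,0.09],150],[[0,0,0],[-0.008,0,0.09],150],[[0,0,0],[-0.016,0,0.09],150],[[0,0,0],[-0.024,0,0.09],150],[[0,0,0],[-0.032,0,0.09],150],[[0,0,0],[-0.04,0,0.09],150]]}}

```text
time: 13.4
position: [0.5892, 0.172, 0.0294]
tool_rot: [-2.406, -2.02, -0.002]
ft_force: [1.0, 1.4, 0.3]
grip_width: 0.407
```

Run:
```python
from mv import *
adv([0,0,0],[-.04,0,.09])
for c,b in(('scene',(220,120,420,270)),('top',(220,110,420,260))):
    im=save(c,c+'7')[:,:,::-1]; x0,y0,x1,y1=b; cv2.imwrite(f'pics/{c}7c.png',cv2.resize(im[y0:y1,x0:x1],None,fx=4,fy=4))
```

```text
t 13.4 cmd tip(stage) [0.018  0.1451 0.0167] meas [0.0185 0.1446 0.0154] yaw(stage) 1.5708 F stage [0.7 1.6 0.3] w 0.41
```

View pics/scene7c.png

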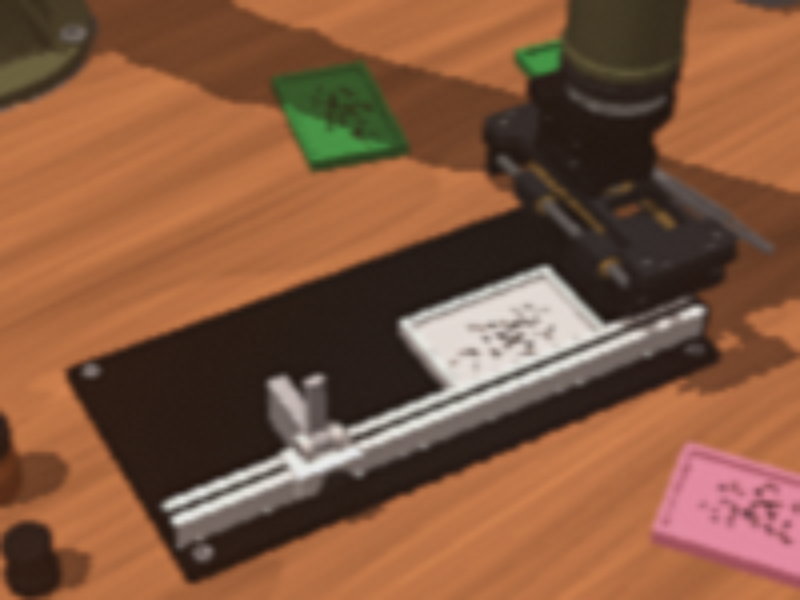

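>>> {"method": "step_arm", "body": {"plan": [[[0,0,0],[-0.009,0,0],150],[[0,0,0],[-0.018,0,0],150],[[0,0,0],[-0.027,0,0],150],[[0,0,0],[-0.036,0,0],150],[[0,0,0],[-0.045,0,0],150],[[0,0,0],[-0.054,0,0],150],[[0,0,0],[-0.063,0,0],150],[[0,0,0],[-0.072,0,0],150],[[0,0,0],[-0.081,0,0],150],[[0,0,0],[-0.09,0,0],150]]}}

```text
time: 14.75
position: [0.5733, 0.0828, 0.029]
tool_rot: [-2.406, -2.02, 0.0]
ft_force: [0.4, 2.1, 0.7]
grip_width: 0.41
```

Run:
```python
from mv import *
adv([0,0,0],[-.09,0,0])
for c,b in(('scene',(220,120,420,270)),('top',(220,110,420,260))):
    im=save(c,c+'8')[:,:,::-1]; x0,y0,x1,y1=b; cv2.imwrite(f'pics/{c}8c.png',cv2.resize(im[y0:y1,x0:x1],None,fx=4,fy=4))
```

```text
t 14.75 cmd tip(stage) [0.018  0.0551 0.0166] meas [0.0183 0.0539 0.015 ] yaw(stage) 1.5708 F stage [0.  2.1 0.7] w 0.41
```

View pics/top8c.png

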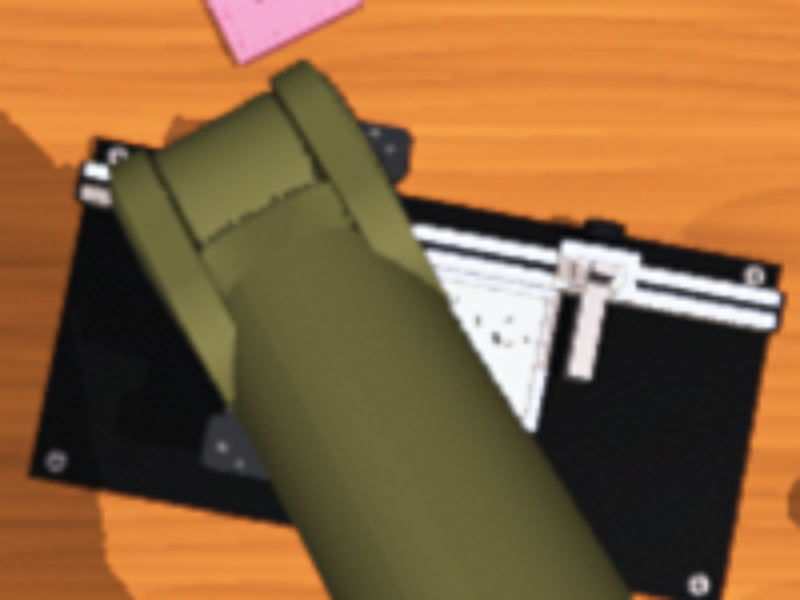

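View pics/scene8c.png

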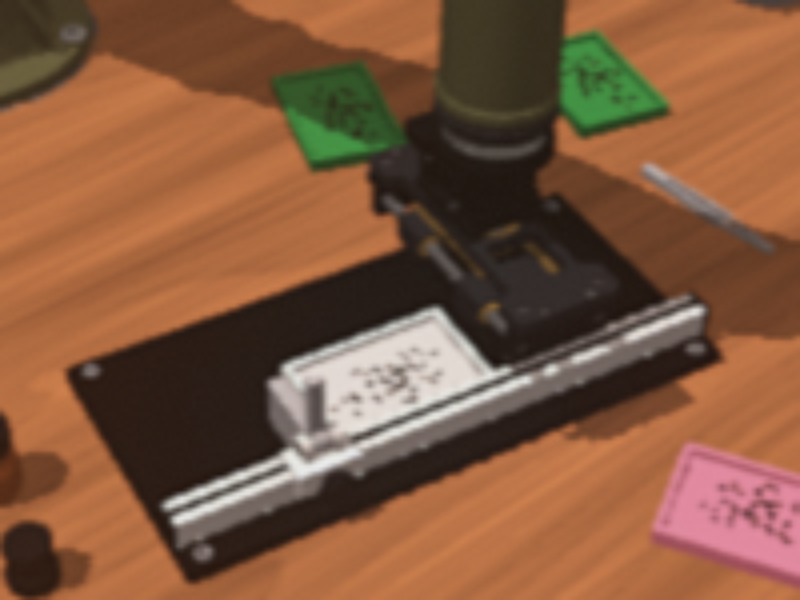

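>>> {"method": "step_arm", "body": {"plan": [[[0,0,0],[-0.003,0,0],150],[[0,0,0],[-0.006,0,0],150],[[0,0,0],[-0.008,0,0],150],[[0,0,0],[-0.01,0,0],150],[[0,0,0],[-0.011,0,0],150],[[0,0,0],[-0.012,0,0],150],[[0,0,0],[-0.013,0,0],150],[[0,0,0],[-0.014,0,0],150],[[0,0,0],[-0.014,0,0],150],[[0,0,0],[-0.014,0,0],150]]}}

```text
time: 16.1
position: [0.571, 0.0696, 0.029]
tool_rot: [2.406, 2.02, -0.0]
ft_force: [-0.6, 1.8, 0.8]
grip_width: 0.413
```

Run:
```python
from mv import *
adv([0,0,0],[-.014,0,0])
```

```text
t 16.1 cmd tip(stage) [0.018  0.0411 0.0166] meas [0.0183 0.0405 0.015 ] yaw(stage) 1.5708 F stage [-0.9  1.7  0.8] w 0.41
```

>>> {"method": "step_arm", "body": {"plan": [[[0,0,0],[-0.001,0,0],150],[[0,0,0],[-0.002,0,0],150],[[0,0,0],[-0.003,0,0],150],[[0,0,0],[-0.004,0,0],150],[[0,0,0],[-0.004,0,0],150],[[0,0,0],[-0.004,0,0],150],[[0,0,0],[-0.004,0,0],150],[[0,0,0],[-0.004,0,0],150],[[0,0,0],[-0.004,0,0],150],[[0,0,0],[-0.004,0,0],150]]}}

```text
time: 17.35
position: [0.5706, 0.0692, 0.0294]
tool_rot: [-2.402, -2.021, -0.006]
ft_force: [0.0, 7.7, -0.4]
grip_width: 0.408
```

Run:
```python
from mv import *
adv([0,0,0],[-.004,0,0])
for c,b in(('scene',(220,120,420,270)),('top',(320,150,400,210))):
    im=save(c,c+'9')[:,:,::-1]; x0,y0,x1,y1=b; cv2.imwrite(f'pics/{c}9c.png',cv2.resize(im[y0:y1,x0:x1],None,fx=4 if c=='scene' else 8,fy=4 if c=='scene' else 8))
```

```text
t 17.35 cmd tip(stage) [0.018  0.0371 0.0165] meas [0.0179 0.0401 0.0154] yaw(stage) 1.5708 F stage [-1.3  7.6 -0.4] w 0.41
```

View pics/top9c.png

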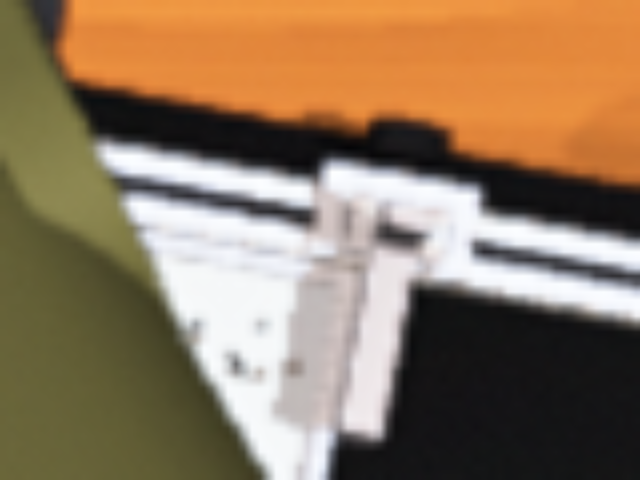

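>>> {"method": "step_arm", "body": {"plan": [[[0,0,0],[-0.005,0,0],150],[[0,0,0],[-0.005,0,0],150],[[0,0,0],[0,0,0],150],[[0,0,0],[0.015,0,0],150],[[0,0,0],[0.03,0,-0.02],150],[[0,0,0],[0.03,0,-0.06],150],[[0,0,0.1],[0.02,-0.02,-0.09],80],[[0,0,0.25],[0.01,-0.04,-0.09],80],[[0,0,0.4],[0.0,-0.06,-0.09],80],[[0,0,0.55],[-0.03,-0.09,-0.09],80]]}}

```text
time: 18.7
position: [0.477, 0.0533, 0.1208]
tool_rot: [2.865, 1.288, 0.004]
ft_force: [-0.5, -0.4, 1.5]
grip_width: 0.672
```

Run:
```python
from mv import *
adv([0,0,.55],[-.03,-.09,-.09])
a=cv2.cvtColor(save('top','top10'),cv2.COLOR_RGB2BGR);b=cv2.cvtColor(save('scene','scene10'),cv2.COLOR_RGB2BGR)
cv2.imwrite('pics/t10.png',cv2.resize(a[130:260,230:410],None,fx=4,fy=4,interpolation=cv2.INTER_CUBIC))
cv2.imwrite('pics/s10.png',cv2.resize(b[180:260,270:390],None,fx=6,fy=6,interpolation=cv2.INTER_CUBIC))
goto(-.06,-.03,.107,0)
```

```text
t 18.7 cmd tip(stage) [-0.0719  0.0069  0.1065] meas [-0.0715  0.0082  0.1068] yaw(stage) 1.0208 F stage [-0.4 -0.5  1.5] w 0.67
shift [-0.0253  0.0295 -0.0005] turn [-1.7000e-03 -4.0000e-04  1.0208e+00]
```

View pics/t10.png

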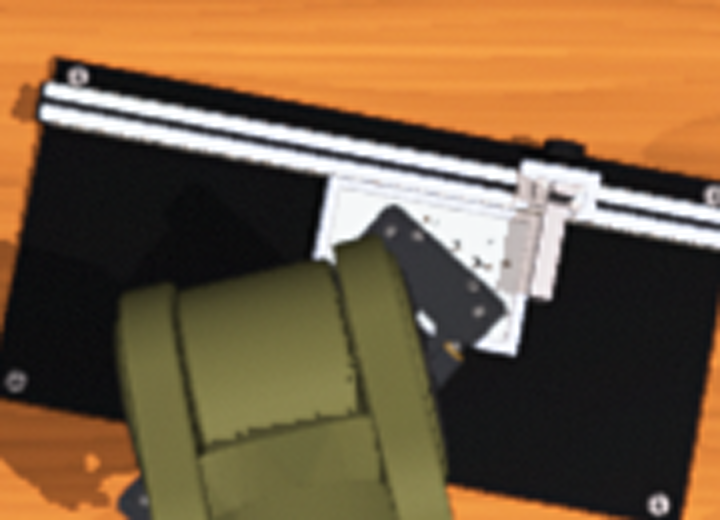

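View pics/s10.png

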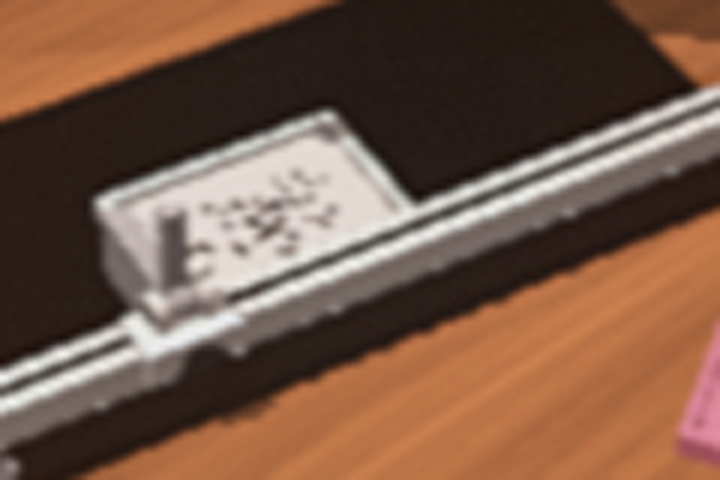

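>>> {"method": "step_arm", "body": {"plan": [[[0,0,0.15],[-0.005,0.005,0],80],[[0,0,0.31],[-0.012,0.012,0],80],[[0,0,0.47],[-0.018,0.018,0],80],[[0,0,0.63],[-0.0253,0.0295,0],80],[[0,0,0.79],[-0.0253,0.0295,0],80],[[0,0,0.95],[-0.0253,0.0295,0],80],[[0,0,1.021],[-0.0253,0.0295,0],80],[[0,0,1.021],[-0.0253,0.0295,0.03],80],[[0,0,1.021],[-0.0253,0.0295,0.06],80],[[0,0,1.021],[-0.0253,0.0295,0.075],80]]}}

```text
time: 20.05
position: [0.4822, 0.0139, 0.0436]
tool_rot: [-3.13, 0.271, 0.001]
ft_force: [0.1, -0.5, -0.5]
grip_width: 0.686
```

Run:
```python
from mv import *
adv([0,0,1.021],[-.0253,.0295,.075])
```

```text
t 20.05 cmd tip(stage) [-0.0601 -0.0299  0.0315] meas [-0.0596 -0.0297  0.0296] yaw(stage) -0.0002 F stage [ 0.1 -0.4 -0.5] w 0.69
```

>>> {"method": "step_arm", "body": {"plan": [[[0,0,0],[0,0,0.01],80],[[0,0,0],[0,0,0.0145],80],[[0,0,0],[0.008,0,0.0145],80],[[0,0,0],[0.016,0,0.0145],80],[[0,0,0],[0.022,0,0.0145],80],[[0,0,0],[0.027,0,0.0145],80],[[0,0,0],[0.03,0,0.0145],80],[[0,0,0],[0.032,0,0.0145],80],[[0,0,0],[0.032,0,0.0145],80],[[0,0,0],[0.032,0,0.0145],80]]}}

```text
time: 21.3
position: [0.5098, 0.0083, 0.0287]
tool_rot: [3.129, -0.273, -0.012]
ft_force: [-8.9, 0.9, 5.6]
grip_width: 0.691
```

Run:
```python
from mv import *
adv([0,0,0],[.032,0,.0145])
im=save('top','top11')[:,:,::-1]
cv2.imwrite('pics/t11.png',cv2.resize(im[130:260,230:410],None,fx=4,fy=4,interpolation=cv2.INTER_CUBIC))
```

```text
t 21.3 cmd tip(stage) [-0.0281 -0.0299  0.017 ] meas [-0.0315 -0.0304  0.0147] yaw(stage) -0.0002 F stage [-8.9 -0.6  5.6] w 0.69
```

View pics/t11.png

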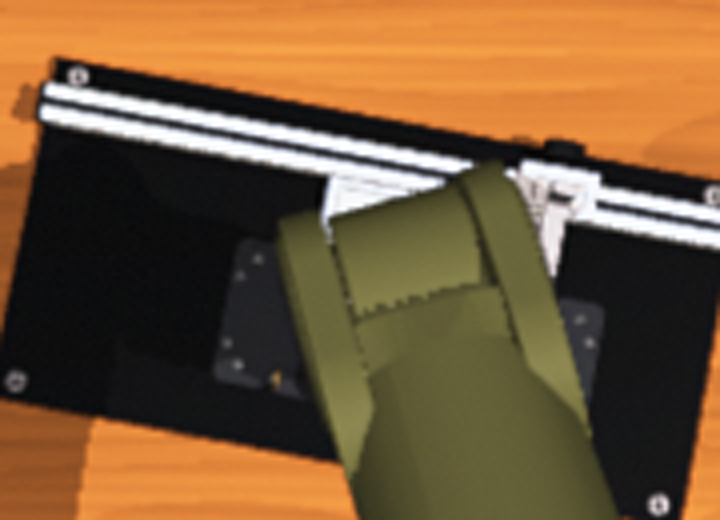

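>>> {"method": "step_arm", "body": {"plan": [[[0,0,0],[-0.01,0,0],80],[[0,0,0],[-0.025,0,-0.01],80],[[0,0,0],[-0.03,0,-0.05],80],[[0,0,0],[-0.03,0.01,-0.095],255],[[0,0,0],[-0.01,0.03,-0.1],255],[[0,0,0],[0.02,0.055,-0.1],255],[[0,0,0],[0.05,0.066,-0.1],255],[[0,0,0],[0.063,0.066,-0.09],255],[[0,0,0],[0.063,0.066,-0.075],255],[[0,0,0],[0.063,0.066,-0.068],255]]}}

```text
time: 22.6
position: [0.5626, -0.0677, 0.0961]
tool_rot: [-3.13, 0.272, 0.003]
ft_force: [0.2, 0.3, -0.3]
grip_width: 0.026
```

Run:
```python
from mv import *
adv([0,0,0],[.063,.066,-.068])
im=save('scene','scene12')[:,:,::-1]
cv2.imwrite('pics/s12.png',cv2.resize(im[160:260,250:390],None,fx=5,fy=5,interpolation=cv2.INTER_CUBIC))
```

```text
t 22.6 cmd tip(stage) [ 0.035  -0.096   0.0848] meas [ 0.0337 -0.0961  0.0821] yaw(stage) -0.0002 F stage [ 0.2  0.3 -0.3] w 0.03
```

View pics/s12.png

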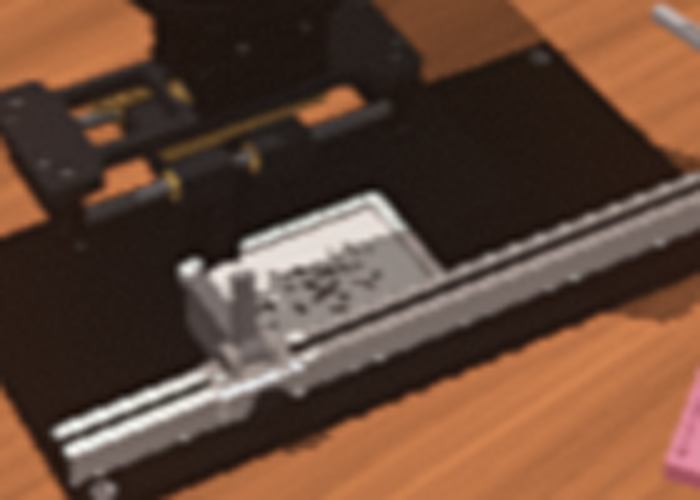

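>>> {"method": "step_arm", "body": {"plan": [[[0,0,0],[0.011,0,0],255],[[0,0,0],[0.02,0,0],255],[[0,0,0],[0.028,0,0],255],[[0,0,0],[0.035,0,0.001],255],[[0,0,0],[0.0415,0,0.004],255],[[0,0,0],[0.047,0,0.007],255],[[0,0,0],[0.0515,0,0.0105],255],[[0,0,0],[0.0555,0,0.015],255],[[0,0,0],[0.0585,0,0.019],255],[[0,0,0],[0.061,0,0.024],255]]}}

```text
time: 23.9
position: [0.6243, -0.0788, 0.0732]
tool_rot: [3.13, -0.273, 0.0]
ft_force: [-2.3, -0.8, 2.1]
grip_width: 0.009
```

Run:
```python
from mv import *
adv([0,0,0],[.061,0,.024])
im=save('scene','scene13')[:,:,::-1]
cv2.imwrite('pics/s13.png',cv2.resize(im[160:260,250:390],None,fx=5,fy=5,interpolation=cv2.INTER_CUBIC))
```

```text
t 23.9 cmd tip(stage) [ 0.0959 -0.096   0.0608] meas [ 0.0964 -0.0964  0.0592] yaw(stage) -0.0002 F stage [-2.1 -1.2  2.1] w 0.01
```

View pics/s13.png

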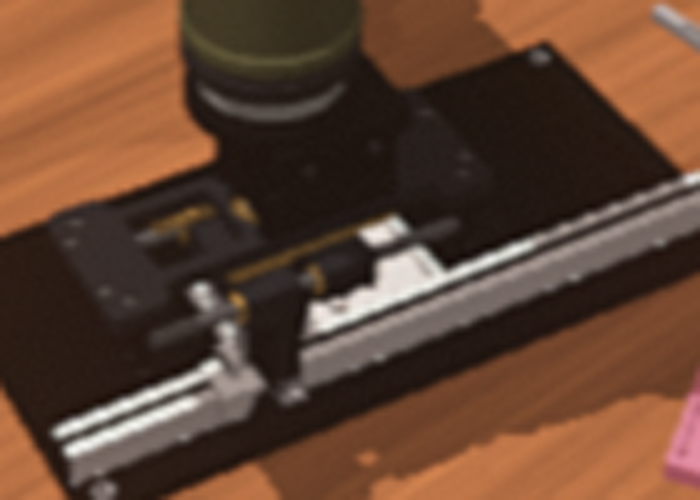

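>>> {"method": "step_arm", "body": {"plan": [[[0,0,0],[0.002,0,0.004],255],[[0,0,0],[0.003,0,0.007],255],[[0,0,0],[0.003,0,0.009],255],[[0,0,0],[0.003,0,0.01],255],[[0,0,0],[0.003,0,0.0105],255],[[0,0,0],[0.003,0,0.0105],255],[[0,0,0],[0.003,0,0.0105],255],[[0,0,0],[0.005,0,-0.005],255],[[0,0,0],[0.012,0,-0.03],255],[[0,0,0],[0.015,0,-0.07],255]]}}

```text
time: 25.2
position: [0.6376, -0.0815, 0.1433]
tool_rot: [-3.129, 0.273, 0.006]
ft_force: [-0.5, 0.3, 0.9]
grip_width: 0.006
```

Run:
```python
from mv import *
adv([0,0,0],[.015,0,-.07])
```

```text
t 25.2 cmd tip(stage) [ 0.111  -0.0961  0.1308] meas [ 0.11   -0.0967  0.1293] yaw(stage) -0.0002 F stage [-0.5  0.2  0.9] w 0.01
```

>>> {"method": "step_arm", "body": {"plan": [[[0,0,0],[0,0,-0.05],255],[[0,0,0],[0,0,-0.1],255],[[0,0,0],[-0.03,0.04,-0.1],255],[[0,0,0],[-0.06,0.08,-0.1],255],[[0,0,0],[-0.09,0.12,-0.1],255],[[0,0,0],[-0.12,0.16,-0.1],255],[[0,0,0],[-0.15,0.2,-0.1],255],[[0,0,0],[-0.17,0.24,-0.1],255],[[0,0,0],[-0.19,0.28,-0.1],255],[[0,0,0],[-0.19,0.28,-0.1],255]]}}

```text
time: 26.45
position: [0.3999, -0.3275, 0.2437]
tool_rot: [3.128, -0.285, -0.003]
ft_force: [0.8, 1.2, 0.3]
grip_width: 0.004
```

Run:
```python
from mv import *
adv([0,0,0],[-.19,.28,-.1])
a=cv2.cvtColor(save('top','top14'),cv2.COLOR_RGB2BGR);b=cv2.cvtColor(save('scene','scene14'),cv2.COLOR_RGB2BGR)
q=T(S,[[.058-.04,-.0294,0]])[0]; q[2]=S[2]
cv2.imwrite('pics/t14.png',draw('top',a,(290,140,420,240),6,[.5441,.033,-.173],1.57,-.0955))
cv2.imwrite('pics/t14n.png',cv2.resize(a[140:240,290:420],None,fx=6,fy=6,interpolation=cv2.INTER_CUBIC))
cv2.imwrite('pics/s14.png',draw('scene',b,(260,170,380,260),6,[.5512,.031,-.1772],1.57,-.0955))
```

```text
t 26.45 cmd tip(stage) [-0.079  -0.3762  0.2304] meas [-0.0815 -0.3802  0.2297] yaw(stage) -0.0002 F stage [0.6 1.3 0.3] w 0.0
```

View pics/t14.png

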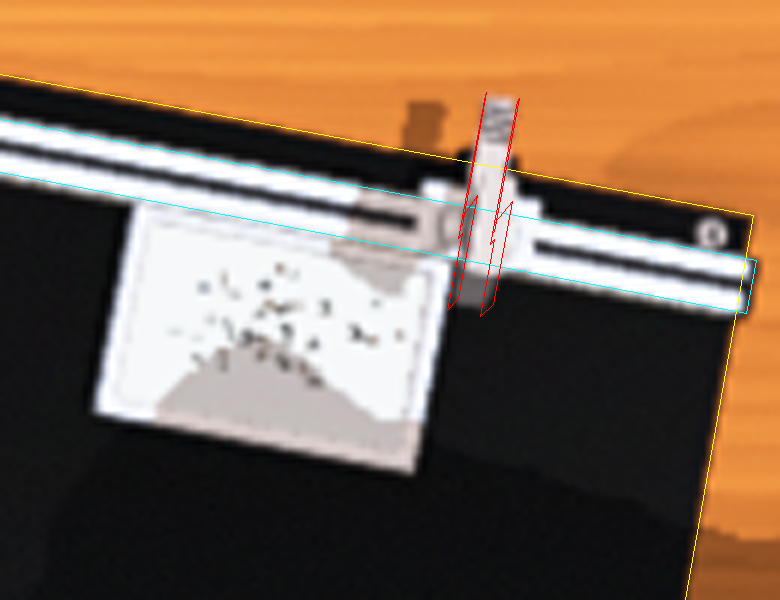

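View pics/s14.png

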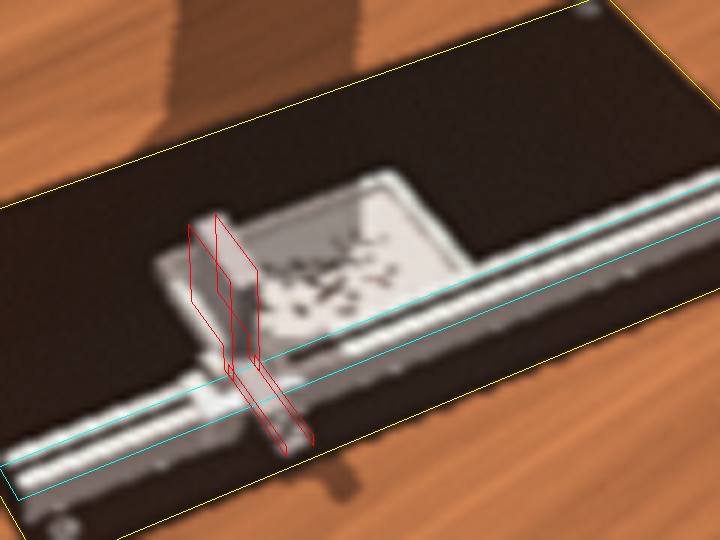

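View pics/t14n.png

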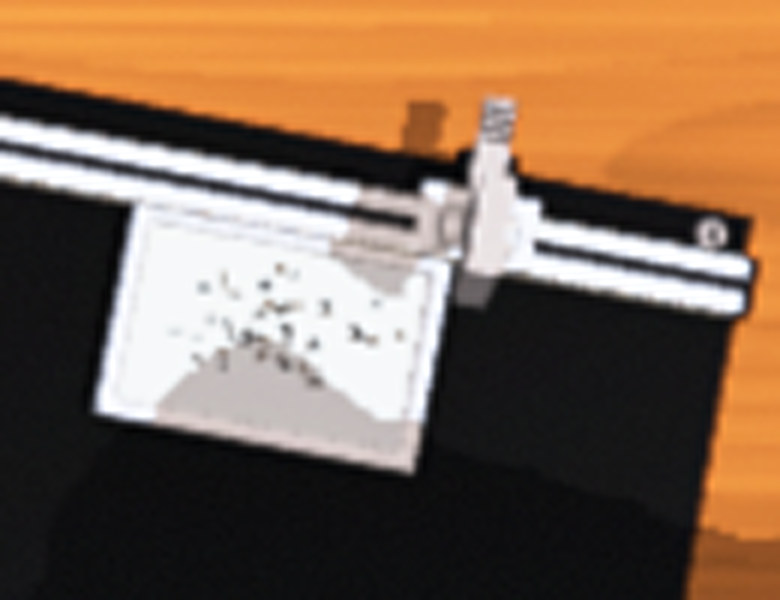

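Run:
```python
from mv import *
P=[.5441,.033,-.173]
u=(np.array([[94,413],[415,474],[449,265]])+.5)/6-.5+[290,140]
print(inv(atz('top',u,.024),P).round(4))
f=(np.array([[10,182],[745,315]])+.5)/6-.5+[290,140]
print('fence face',inv(atz('top',f,.034),P).round(4))
# leaf gauging-plane: foot +y bottom corner
for th in(1.3,1.45,1.57,1.7):
    l=leafpts(th,-.0955); print(th,((proj('top',T(P,np.r_[l[0][1:3],l[2][1:2]]))-[290,140]+.5)*6-.5).round(0).tolist(),((proj('scene',T([.5512,.031,-.1772],np.r_[l[0][1:3],l[2][1:2]]))-[260,170]+.5)*6-.5).round(0).tolist())
```

```text
[[-0.0211  0.0312]
 [-0.0212 -0.0911]
 [ 0.0584 -0.0894]]
fence face [[ 0.0575  0.0778]
 [ 0.0591 -0.1997]]
1.3 [[503.0, 246.0], [482.0, 347.0], [520.0, 100.0]] [[212.0, 258.0], [173.0, 222.0], [284.0, 430.0]]
1.45 [[508.0, 221.0], [488.0, 325.0], [518.0, 99.0]] [[222.0, 270.0], [181.0, 222.0], [286.0, 445.0]]
1.57 [[512.0, 201.0], [493.0, 304.0], [517.0, 101.0]] [[230.0, 281.0], [188.0, 224.0], [286.0, 456.0]]
1.7 [[515.0, 181.0], [498.0, 281.0], [515.0, 105.0]] [[239.0, 294.0], [197.0, 229.0], [286.0, 466.0]]
```

Run:
```python
from h import *
print(ctrl.close_job()); print(ctrl.get_state()['time'])
```

```text
the job is handed in; nothing more can be done
None
the job is handed in; nothing more can be done
```

The tray is registered and the job is handed in, at about 26.5 s on the robot's clock. No verdict was reported, so the figures below come from my own checks.

**What I did:** I flipped the stop down with the closed fingers and pressed it home. I slid the tray flush to the fence, then along it to the stop, and pushed it against the fence once more to confirm. Then I pushed the tab back to stand the stop up and moved the arm clear.

**Stop down:** The arm held at the expected 50 mm height under 27 N.

**Tray against the fence:** Both fence pushes met contact at the same place, at 7 N and 9 N.

**Tray against the stop:** That contact showed as a rise from 2 N to 8 N.

**Final pictures:**
- **Tray:** The fence-side lead corner lies about 0.5 mm from the fence line. Its lead end is within about 1.5 mm of the gauging plane, and its long side is parallel to the fence.
- **Stop:** It stands at about 1.55 rad.
- **Jar, loupe and tweezers:** The arm never went near them, but I did not measure them again at the end.

**Disagreement:** The two cameras placed the stage about 7 mm apart in x. I used a value in between and relied on contact, which put the fence face about 2 mm nearer the robot than that value predicted.

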